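# Reset a coffee grinder to its marked setting

### The job

The coffee grinder has slipped to too coarse a grind: set it finer, back to its mark, only pushing with a fingertip or the outside of the closed fingers and pinching or lifting nothing. Push the clamp lever beside the collar outwards as far as it goes to free the collar (never force it while clamped), push the collar's spoke round clockwise (seen from above) until it stands right over the little set tab on the dial without running on past it, then push the clamp lever all the way back in so that the collar is clamped there. Leave the tab, the cup under the chute and the things round about where they are, and do not shove the grinder about.

Things in the scene. Friction and masses are not known exactly. Their poses are not given: they have to be found in the camera images.
- grinder: Low grey electric coffee grinder, loose on rubber feet, 6.5 kg, base 205 (x) x 140 (y) mm, head top at 185 mm. Origin: centre of the underside. Its -x is the front (chute, cup), facing the robot at yaw 0 (yaw within +-0.3 rad); its +y is the robot's left. The aluminium collar on top is 96 mm across, its bean cup and lid 78 mm across and up to 267 mm high; nothing else rises above 221 mm.
- collar_axis (a point): Point on the upright axis of the collar, at the height of the middle of the spoke (211 mm above the worktop); 35 mm in front (-x) of the grinder's origin.
- spoke_end (a point): Middle of the black grip (16 mm thick, 84 to 120 mm from the axis) of the steel spoke (9 mm thick) that sticks out level from the collar: 102 mm from the collar's axis, 211 mm up. The spoke runs along -y of this frame. It sticks out beyond the round head (radius 68 mm), so beside the grip is open space down to the cup and jug (92 mm).
- tab (a point): Set tab: small black tab on the dial's rim, 12 mm wide, 58 to 79 mm from the collar's axis, up to 202 mm high; the spoke passes 4 mm over it. Point: its middle, 68 mm from the axis, 195 mm up. The line from axis to tab is -y of this frame. It slides stiffly round the dial and must stay where it is set.
- collar (a joint): Turn of the collar, rad: 0 = spoke along the grinder's -y (robot's right), growing clockwise seen from above (finer), pi/2 = spoke to the front (-x); range 0 to 2.3. Freed, it turns with about 3 N at the grip and stays where it is left; clamped, it is held fast against 5 N and, forced harder, judders round.
- set_tab (a joint): Place of the set tab on the dial, rad, same zero and sense as the collar's: the spoke stands over the tab where both values are equal. It starts 0.5 to 1.9 rad clockwise of the spoke.
- clamp_pivot (a point): Upright pivot of the clamp lever, on an ear on the grinder's left side, at lever height (211 mm): 90 mm to the left (+y) of the collar's axis.
- lever_end (a point): Middle of the black grip (15 mm thick, from 50 to 84 mm from the pivot) of the clamp lever, 67 mm from the pivot, 211 mm up. The lever runs along +x of this frame; 26 mm of free height lies between the middle of the lever and the flat top of the head.
- clamp_lever (a joint): Swing of the clamp lever, rad: 0 = home, clamped, lever pointing to the grinder's rear (+x); grows as it swings outwards (counter-clockwise from above, tip towards +y); 1.1 = fully out, at its stop. It lets go of the collar from about 0.8. Takes about 2 N at the grip, up to 5 N below 0.75 where it bites, and stays where it is left.
- cup_01: White cup, 80 mm across, 68 mm high, standing under the chute on the grinder's base. Origin: centre of its foot.
- cream_jug: Small white jug, 67x103x85 mm, standing at the grinder's right side. Origin: underside.
- cup_03: White cup, 80 mm across, 68 mm high, to the left of the grinder. Origin: centre of its foot.

How it is judged:
By the outcome, as a careful person would: the job done as asked, in the order asked, and still so for the second after the job is handed in, with the robot touching nothing.
It also fails if it takes over 64 s, if anything falls off the work surface, if the arm or the gripper's body presses on something with over 40 N, if the wrist force passes 120 N, or if a joint passes its speed limit or range.

### The arm

A 6-joint arm with a two-finger parallel gripper is mounted at the origin on a cart in front of the work surface, level with it; the furniture and walls round the work are solid. World frame = base frame: x ahead of the robot, y to its left, z up, the work surface at z = 0. Lengths are in mm, angles in rad, forces in N, time in s.
With the tool pointing down it reaches from about 275 to 750 mm from the base axis. Payload 10.2 kg.
Tool frame: the origin (TCP) lies between the finger pads; the fingertips stand 14 mm ahead of it and the grasp point (between the pads) lies 5 mm behind it (tip_reach is the distance from the TCP to the fingertips, in mm); z points along the fingers, y is the line along which they close (so a half turn about z gives the same grasp; the last joint's range is limited). The gripper opens to 85 mm and grips with 20 to 120 N. Pads are 22 mm wide; open, the fingers measure 114 mm over their backs; the gripper's body (76 mm by 85 mm) begins 54 mm behind the grasp point. The pads swing forward as they close: fully open they stand 13 mm farther back than shut.
Start: joints at [-0.223, 0.313, 1.498, -0, 1.331, -0.223], TCP at [525.006, -0.014, 245.294] pointing down, gripper open.
Joint ranges: [-2.94, 2.94], [-0.97, 2.17], [0.19, 2.56], [-1.23, 4.37], [0.02, 3.11], [-2.88, 2.88]. Speed limits (rad/s): [2.39, 2.39, 3.01, 3.14, 3.14, 3.14].

### API

Orientations are given as a unit quaternion [w, x, y, z].
In Python, from rig import * gives the robot as it stands.
- The arm moves only by the tool arm_command, never from a script. Its argument "steps" is a list that holds one entry, the list of rows, each a list of 7 numbers: the opening, from 0 (shut) to 1 (fully open), then the shift along the tool's x, y, z each as a share of 0.05 m, from -1 to 1, then the turn, a rotation vector about the tool's x, y, z each as a share of 0.15 rad, from -1 to 1. A call has 1 to 8 rows; each row shifts and turns the commanded pose from where the row before left it, along the tool's axes as they then stand; what a row does not reach is not made up. A row lasts 1/8 s, in which the tool goes at most 62.5 mm and 10.7 degrees, less where a joint would pass 70% of its speed; a pose out of reach is approached as far as the arm can. A call with a number of a shift or a turn outside -1 to 1 is refused whole. A call with a gripper value outside its range is refused whole. The fingers move at their own pace and stop on an object; "squeeze" is the grip in N (left out, the last holds). Time passes only in rows, so rows that do not move let the fingers close. It gives the time, the measured TCP pose, the force, the opening and the grip force at its end, in the units of the state.
- sense(): the state, without advancing time (a new reading comes with each control period).
- capture(name): name is "scene" or "side" or "wrist"; returns the picture (480x640x3 uint8, red, green, blue); there is no depth.
- get_calibration(name): a dict with "intrinsics" (3x3 intrinsics, pixels), "rvec" (rotation vector, rad) and "tvec" (3), from world to camera coordinates, as OpenCV has them; the wrist camera has in their place "T_tool_cam" (4x4, takes a point from camera to tool coordinates, whose origin is the TCP and whose axes are the flange's). Camera axes: x right, y down, z forward; pixel columns grow to the right and rows downward; lengths in mm; the calibration is good to about 2 mm. The wrist camera is an equidistant fisheye: a pixel r from the principal point sees the ray r / f radians off the axis. A picture is of the moment at which its call begins: read the wrist's pose just before it. get_calibration takes no time and is no camera call.
- finish_job(): hands the job in; it is judged then, once.
The state is a dict: "time_s": time; "joints": joint angles; "dq": joint speeds; "tau": joint torques, N m; "eef_pos": TCP position; "ee_rot": TCP orientation; "force": force on the tool from outside, world axes, zero at the start; "wrist_torque": the same for the moment, N m; "grip_width": opening from 0.0 (shut) to 1.0 (fully open); "grip_force": force on a finger pad.
Only numpy, scipy, OpenCV 4.12 (cv2) and the standard library are available. Lean on these libraries where they do the work, as an engineer would, in place of code of your own. Each camera call takes 0.05 s, during which the arm holds its last target. There are 200 camera calls.

## Working session

There is one attempt and no reset: what is moved stays moved. The work goes in short steps, Python scripts to look and compute and a tool call to move; the robot and the scene stay as the last step left them, time stands still between calls to the robot, and variables do not carry over. Pictures are saved under pics/ and viewed, at most 10 in all, crops included, and the job is handed in when it is done.

Besides the shell and the picture viewer there is one more tool, called after "Call:" as name([rows], argument=value, ...), one row to a line, values as JSON. arm_command: Moves the arm, as the interface text tells. Its arguments: {"type":"object","properties":{"steps":{"type":"array"},"squeeze":{"type":"number"}},"required":["steps"]}

```bash
mkdir -p pics; ls; python3 - <<'E'
from rig import *
import cv2
for n in ("scene","side"):
    cv2.imwrite(f"pics/{n}0.png",capture(n)[:,:,::-1])
    c=get_calibration(n);print(n,c)
print(get_calibration("wrist"));print(sense())
E
```

```text
pics
scene {'intrinsics': array([[578.56701384,   0.        , 312.6994873 ],
       [  0.        , 578.56701384, 234.40660238],
       [  0.        ,   0.        ,   1.        ]]), 'rvec': array([ 0.7857372 , -2.35347917,  1.33099384]), 'tvec': array([ 478.47990468,  243.65187309, 1112.69796483])}
side {'intrinsics': array([[520.69046023,   0.        , 320.11802382],
       [  0.        , 520.69046023, 235.10975786],
       [  0.        ,   0.        ,   1.        ]]), 'rvec': array([ 0.55756664,  2.86139458, -0.85349677]), 'tvec': array([ 455.47279557, -155.02661765, 1259.70790506])}
{'intrinsics': array([[371.64829954,   0.        , 319.28572651],
       [  0.        , 371.64829954, 244.52831569],
       [  0.        ,   0.        ,   1.        ]]), 'T_tool_cam': array([[-9.85082604e-04, -9.62262455e-01, -2.72121292e-01,
         6.86498336e+01],
       [ 9.99999441e-01, -1.05256614e-03,  1.02023719e-04,
        -1.23513589e-01],
       [-3.84599253e-04, -2.72121039e-01,  9.62262954e-01,
        -1.28862874e+02],
       [ 0.00000000e+00,  0.00000000e+00,  0.00000000e+00,
         1.00000000e+00]])}
{'time_s': 0.1, 'joints': array([-2.23400171e-01,  3.13394894e-01,  1.49834024e+00, -2.85281994e-05,
        1.33096629e+00, -2.23397928e-01]), 'dq': array([ 0.00131093, -0.00083151, -0.00057113,  0.00196066, -0.00018055,
       -0.00047981]), 'tau': array([ 2.30574413e-03, -4.12899542e+01, -2.60142785e+01, -1.81123951e-04,
        3.02137116e-03,  1.15447833e-05]), 'eef_pos': array([5.24800136e+02, 2.62945138e-02, 2.44799707e+02]), 'ee_rot': array([-4.61732764e-04,  7.07105064e-01,  7.07108281e-01, -3.07142765e-04]), 'force': array([ 0.13064832,  0.02474321, -1.04513261]), 'wrist_torque': array([-0.01713102, -0.01013273,  0.02185124]), 'grip_force': 0.0, 'grip_width': 0.9991933656456636}
```

View pics/scene0.png

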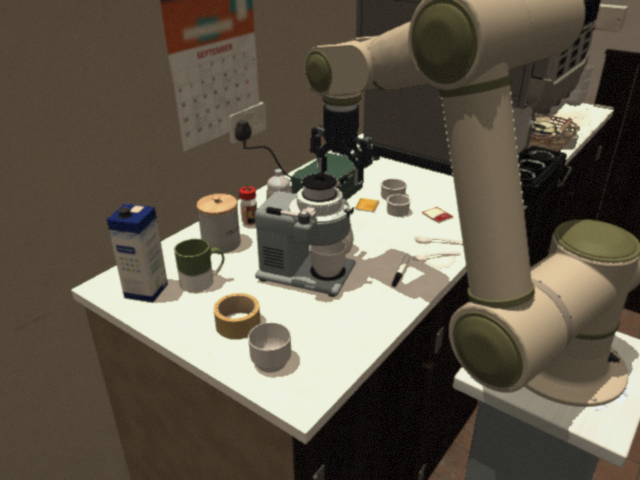

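View pics/side0.png

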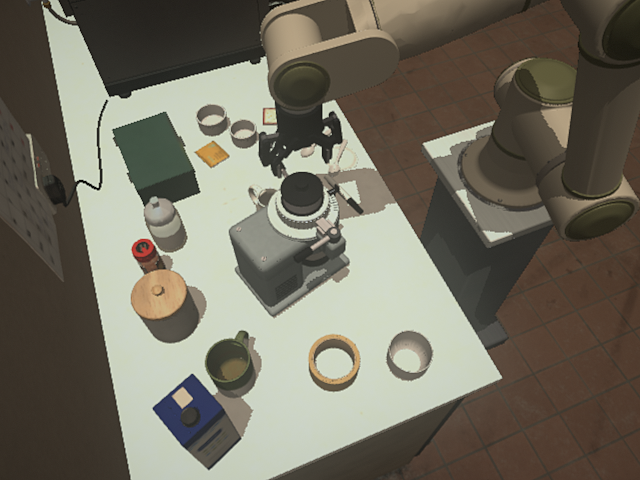

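```bash
cat > h.py <<'E'
from rig import *
import numpy as np, cv2
from scipy.spatial.transform import Rotation as R
def cam(n):
    c=get_calibration(n); return c['intrinsics'],R.from_rotvec(c['rvec']).as_matrix(),c['tvec']
def proj(n,P):
    K,r,t=cam(n); q=(r@np.atleast_2d(P).T).T+t; q=q@K.T; return q[:,:2]/q[:,2:]
def ray(n,u,v):
    K,r,t=cam(n); d=r.T@np.linalg.inv(K)@[u,v,1]; return -r.T@t,d/np.linalg.norm(d)
def atz(n,u,v,z):
    o,d=ray(n,u,v); return o+d*(z-o[2])/d[2]
def wT(s):
    w,x,y,z=s['ee_rot'];T=np.eye(4);T[:3,:3]=R.from_quat([x,y,z,w]).as_matrix();T[:3,3]=s['eef_pos'];return T@get_calibration('wrist')['T_tool_cam']
def wray(T,u,v):
    K=get_calibration('wrist')['intrinsics'];p=np.array([u-K[0,2],v-K[1,2]])/K[0,0];a=np.linalg.norm(p)+1e-12
    d=np.r_[p/a*np.sin(a),np.cos(a)];return T[:3,3],T[:3,:3]@d
def watz(T,u,v,z):
    o,d=wray(T,u,v);return o+d*(z-o[2])/d[2]
def wproj(T,P):
    K=get_calibration('wrist')['intrinsics'];q=(np.atleast_2d(P)-T[:3,3])@T[:3,:3];rr=np.hypot(q[:,0],q[:,1]);a=np.arctan2(rr,q[:,2])
    return q[:,:2]/rr[:,None]*a[:,None]*K[0,0]+[K[0,2],K[1,2]]
def meet(rays):
    A=np.zeros((3,3));b=np.zeros(3)
    for o,d in rays: M=np.eye(3)-np.outer(d,d)/(d@d);A+=M;b+=M@o
    return np.linalg.solve(A,b)
E
python3 - <<'E'
from h import *
s=sense();im=capture("wrist");cv2.imwrite("pics/w0.png",im[:,:,::-1]);np.save("w0.npy",wT(s))
im=cv2.imread("pics/side0.png")[150:330,200:400]
cv2.imwrite("pics/side0c.png",cv2.resize(im,None,fx=3.2,fy=3.2,interpolation=cv2.INTER_CUBIC))
for n in("scene","side"):print(ray(n,320,240))
print(R.from_quat(np.roll(s['ee_rot'],-1)).as_matrix().round(3))
print(atz("side",302,180,267),atz("scene",320,180,267))
E
```

```text
(array([-129.14505236,  945.82061819,  784.31558001]), array([ 0.51151268, -0.6836437 , -0.52056322]))
(array([724.13305148, 590.85776304, 972.04483094]), array([-0.19748724, -0.50165591, -0.84222333]))
[[-0.     1.    -0.001]
 [ 1.     0.     0.   ]
 [ 0.    -0.001 -1.   ]]
[541.48902532  44.28196235 267.        ] [521.72649803  74.87541587 267.        ]
```

View pics/w0.png

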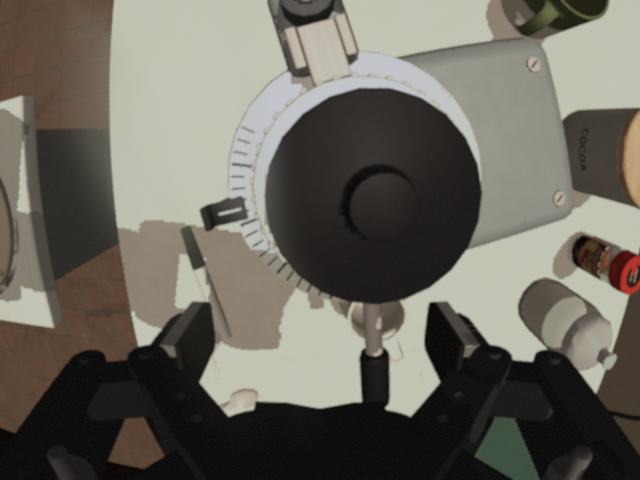

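View pics/side0c.png

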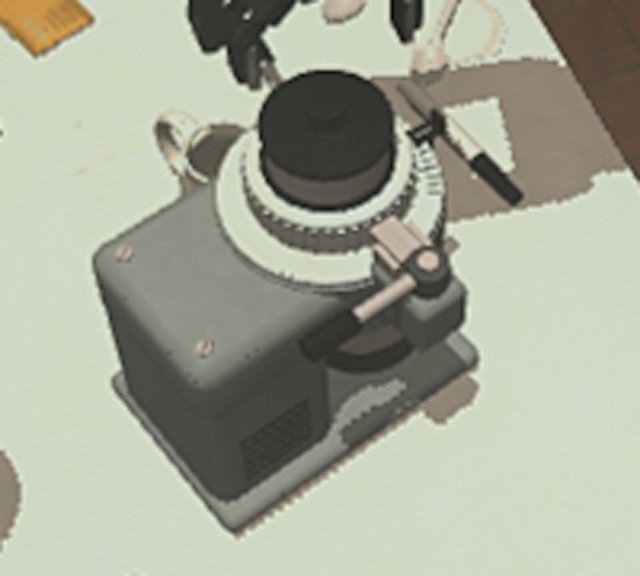

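```bash
cat > fit.py <<'E'
from h import *
from scipy.optimize import least_squares
T=np.load("w0.npy")
def model(p):
    gx,gy,yaw,c,t,l=p
    rot=lambda a,r:np.array([np.cos(a),np.sin(a),0])*r
    ax=np.array([gx,gy,0])
    o=lambda z:np.array([0,0,z])
    sp=lambda r:ax+o(211)+rot(yaw-np.pi/2-c,r)
    tb=lambda r:ax+o(202)+rot(yaw-np.pi/2-t,r)
    pv=ax+rot(yaw+np.pi/2,90)
    lv=lambda r:pv+o(211)+rot(yaw+l,r)
    return dict(sp=sp,tb=tb,pv=pv,lv=lv,ax=ax,o=o)
if __name__=="__main__":
    def res(p):
        m=model(p);o=m['o'];r=[]
        f=lambda P,u,v:r.extend((wproj(T,P)[0]-[u,v]))
        g=lambda n,P,u,v:r.extend((proj(n,P)[0]-[u,v]))
        f(m['sp'](84),373,351);f(m['sp'](120),375,404)
        f(m['tb'](79),203,216);f(m['tb'](58),247,208)
        g('side',m['pv']+o(221),200+428/3.2,150+258/3.2)
        g('side',m['lv'](50),200+356/3.2,150+312/3.2);g('side',m['lv'](84),200+308/3.2,150+350/3.2)
        g('side',m['tb'](79),200+440/3.2,150+128/3.2)
        lid=m['ax']+o(255);r2=np.array([39,0,0])
        f(lid-r2,265,195);f(lid+r2,481,190)
        return r
    s=least_squares(res,[541,48,0.1,0,1.4,0],loss='soft_l1',f_scale=3)
    print(s.x.round(3));print(np.array(res(s.x)).reshape(-1,2).round(1))
    m=model(s.x)
    print("sp",m['sp'](102),"tab",m['tb'](68),"pv",m['pv'],"lever",m['lv'](67))
E
python3 fit.py
```

```text
[ 5.45606e+02  5.17080e+01  3.24000e-01  2.44000e-01  1.67200e+00
 -8.10000e-02]
[[ 0.5 -3.6]
 [-0.8 -3.4]
 [ 1.   0.7]
 [-2.8 -1.4]
 [ 1.5  0.7]
 [ 0.6  1.4]
 [-0.8 -0.4]
 [ 0.  -3.3]
 [-1.6  0.3]
 [11.   8.3]]
sp [553.78790205 -49.96345843 211.        ] tab [479.29102226  36.66164    202.        ] pv [516.92957977 137.01719985   0.        ] lever [581.95115016 153.17874011 211.        ]
```

Call:
arm_command([
  [[0, 0, 0, -1, 0, 0, 0], [0, 0.3, -0.28, -0.5, 0, 0, 0], [0, 0.3, -0.28, -0.5, 0, 0, 0], [0, 0.3, -0.28, 0, 0, 0, 0], [0, 0.3, -0.28, 0, 0, 0, 0], [0, 0, 0, 0, 0, 0, 0], [0, 0, 0, 0, 0, 0, 0], [0, 0, 0, 0, 0, 0, 0]],
])

```text
time_s: 1.15
eef_pos: [469.3, 59.6, 344.9]
ee_rot: [-0.0, 0.707, 0.707, -0.0]
force: [-0.7, -0.0, -0.2]
grip_width: 0.001
grip_force: 0.0
```

```bash
python3 - <<'E'
from h import *
s=sense();im=capture("wrist");cv2.imwrite("pics/w1.png",im[:,:,::-1]);np.save("w1.npy",wT(s))
cv2.imwrite("pics/w1c.png",cv2.resize(im[60:440,180:640,::-1],(800,661))[:600]);print(s['eef_pos'],s['time_s'])
E
```

```text
[469.26989331  59.6143079  344.85771687] 1.15
```

View pics/w1.png

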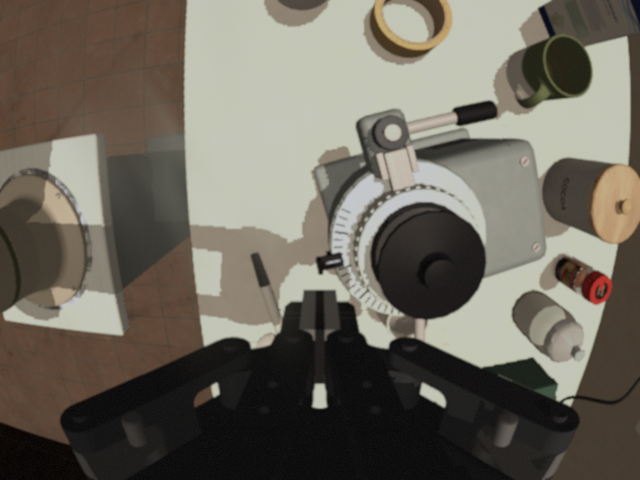

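```bash
cat > fit2.py <<'E'
from fit import *
T1=np.load("w1.npy")
def res(p):
    m=model(p);o=m['o'];r=[]
    def f(T,P,u,v):r.extend((wproj(T,P)[0]-[u,v]))
    g=lambda n,P,u,v:r.extend((proj(n,P)[0]-[u,v]))
    f(T,m['sp'](84),373,351);f(T,m['sp'](120),375,404)
    f(T,m['tb'](79),203,216);f(T,m['tb'](58),247,208)
    f(T1,m['tb'](79),318,265);f(T1,m['tb'](58),343,260)
    f(T1,m['pv']+o(221),392,131)
    f(T1,m['lv'](50),456,117);f(T1,m['lv'](84),497,109)
    g('side',m['pv']+o(221),200+428/3.2,150+258/3.2)
    g('side',m['lv'](50),200+356/3.2,150+312/3.2);g('side',m['lv'](84),200+308/3.2,150+350/3.2)
    return r
s=least_squares(res,[541,48,0.3,0,1.4,0],loss='soft_l1',f_scale=2)
np.save("p.npy",s.x)
if __name__=="__main__":
    print(s.x.round(3));print(np.array(res(s.x)).reshape(-1,2).round(1))
    m=model(s.x)
    print("sp",m['sp'](102),"tab",m['tb'](68),"pv",m['pv'],"lever",m['lv'](67))
E
python3 fit2.py
python3 - <<'E'
from h import *
T=np.load("w0.npy");T1=np.load("w1.npy")
print("lid knob",meet([wray(T,386,205),wray(T1,441,271)]))
print("tab",meet([wray(T,203,216),wray(T1,318,265)]),"pv",meet([wray(T1,392,131),ray('side',200+428/3.2,150+258/3.2)]),"lev",meet([wray(T1,497,109),ray('side',200+308/3.2,150+350/3.2)]))
E
```

```text
[ 5.45759e+02  4.97130e+01  2.95000e-01  2.13000e-01  1.67200e+00
 -1.60000e-02]
[[ 0.7 -0.4]
 [-0.6 -0.8]
 [ 0.3  0.1]
 [-3.2 -0.8]
 [ 0.2  0.5]
 [ 2.   0.5]
 [ 1.6  1.3]
 [-1.1  0.6]
 [-2.4  0.2]
 [-0.2  0.7]
 [-0.5  2.1]
 [-1.5  0.7]]
sp [554.02494241 -51.95136283 211.        ] tab [479.02296498  36.66240679 202.        ] pv [519.63071153 135.83700946   0.        ] lever [584.04316642 154.2770652  211.        ]
lid knob [546.15383274  49.60276408 259.20795791]
tab [467.98572793  34.64750315 201.4647983 ] pv [518.73010326 136.24173401 222.90781951] lev [599.16443829 159.7825722  215.26502254]
```

Call:
arm_command([
  [[0, 0.44, 0.82, 0, 0, 0, 0], [0, 0.44, 0.82, 0, 0, 0, 0], [0, 0.44, 0.82, 0, 0, 0, 0], [0, 0, 0, 0.5, 0, 0, -0.95], [0, 0, 0, 0.5, 0, 0, -0.95], [0, 0, 0, 0.5, 0, 0, 0], [0, 0, 0, 0, 0, 0, 0], [0, 0, 0, 0, 0, 0, 0]],
])

```text
time_s: 2.2
eef_pos: [592.5, 125.8, 271.4]
ee_rot: [0.001, 0.6, 0.8, 0.001]
force: [-0.1, 0.3, -0.6]
grip_width: -0.0
grip_force: 0.0
```

```bash
cat > tr.py <<'E'
# helper: tool-frame shares for a world displacement from the present pose
from h import *
def tool(dw,s=None):
    s=s or sense();M=R.from_quat(np.roll(s['ee_rot'],-1)).as_matrix();return (M.T@np.array(dw))/50
def yaw(s=None):
    s=s or sense();M=R.from_quat(np.roll(s['ee_rot'],-1)).as_matrix();return np.arctan2(M[1,1],M[0,1]) # tool y in world
E
python3 - <<'E'
from tr import *
s=sense();print(s['eef_pos'],yaw(s),tool(np.array([592.4,125.3,215])-s['eef_pos']))
E
```

```text
[592.46175813 125.84482211 271.42882301] 0.28462440137522727 [-0.00963777 -0.00601435  1.12857256]
```

Call:
arm_command([
  [[0, 0, 0, 0.56, 0, 0, 0], [0, 0, 0, 0.56, 0, 0, 0], [0, 0, 0, 0, 0, 0, 0], [0, 0.1, 0, 0, 0, 0, 0], [0, 0.1, 0, 0, 0, 0, 0], [0, 0, 0, 0, 0, 0, 0]],
])

```text
time_s: 2.95
eef_pos: [589.3, 136.1, 215.2]
ee_rot: [0.001, 0.599, 0.801, 0.0]
force: [0.1, -0.5, 0.1]
grip_width: 0.002
grip_force: 0.0
```

Call:
arm_command([
  [[0, 0.05, 0, 0, 0, 0, 0], [0, 0.1, 0.024, 0, 0, 0, -0.5], [0, 0.1, 0.024, 0, 0, 0, -0.5], [0, 0.1, 0.024, 0, 0, 0, -0.5]],
])

```text
time_s: 3.45
eef_pos: [586.8, 153.0, 214.6]
ee_rot: [0.001, 0.505, 0.863, -0.0]
force: [0.6, -2.5, 0.2]
grip_width: -0.001
grip_force: 0.9
```

Call:
arm_command([
  [[0, 0.1, 0.024, 0, 0, 0, -0.5], [0, 0.1, 0.024, 0, 0, 0, -0.5], [0, 0.1, 0.024, 0, 0, 0, -0.5], [0, 0.1, 0.024, 0, 0, 0, -0.5]],
])

```text
time_s: 3.95
eef_pos: [579.1, 172.1, 214.6]
ee_rot: [0.001, 0.37, 0.929, -0.0]
force: [0.4, -2.0, 0.2]
grip_width: -0.002
grip_force: 1.0
```

Call:
arm_command([
  [[0, 0.1, 0.024, 0, 0, 0, -0.5], [0, 0.1, 0.024, 0, 0, 0, -0.5], [0, 0.1, 0.024, 0, 0, 0, -0.5], [0, 0.1, 0.024, 0, 0, 0, -0.5]],
])

```text
time_s: 4.45
eef_pos: [566.2, 188.0, 214.6]
ee_rot: [0.001, 0.227, 0.974, -0.0]
force: [2.3, -1.4, 1.5]
grip_width: -0.0
grip_force: 1.0
```

```bash
python3 - <<'E'
from tr import *
s=sense();y=yaw(s);d=s['eef_pos'][:2]-[519.3,136];e=np.array([np.cos(y),np.sin(y)])
print(y,"along",d@e,"normal",d@[-e[1],e[0]],s['force'])
E
```

```text
1.1122223465734504 along 67.36662744181479 normal -19.01069730517314 [ 2.31949648 -1.3943692   1.48109128]
```

Call:
arm_command([
  [[0, 0.1, 0.024, 0, 0, 0, -0.5], [0, 0.1, 0.024, 0, 0, 0, -0.5], [0, 0.1, 0.024, 0, 0, 0, -0.5], [0, 0, 0, 0, 0, 0, 0]],
])

```text
time_s: 4.95
eef_pos: [553.3, 197.1, 214.5]
ee_rot: [0.0, 0.118, 0.993, 0.0]
force: [-0.2, -0.1, 0.2]
grip_width: -0.0
grip_force: 0.0
```

Call:
arm_command([
  [[0, 0.05, 0, 0, 0, 0, -0.1], [0, 0.02, 0, 0, 0, 0, 0]],
])

```text
time_s: 5.2
eef_pos: [550.1, 198.0, 214.4]
ee_rot: [0.0, 0.11, 0.994, 0.0]
force: [2.6, 1.6, 1.0]
grip_width: -0.005
grip_force: 1.2
```

Call:
arm_command([
  [[0, 0.04, 0, 0, 0, 0, 0], [0, 0, 0, 0, 0, 0, 0]],
])

```text
time_s: 5.45
eef_pos: [549.1, 198.1, 214.5]
ee_rot: [0.002, 0.111, 0.994, 0.0]
force: [9.6, 1.8, -1.9]
grip_width: -0.002
grip_force: 4.3
```

Call:
arm_command([
  [[0, 0.04, 0, 0, 0, 0, 0], [0, 0, 0, 0, 0, 0, 0]],
])

```text
time_s: 5.7
eef_pos: [548.7, 198.1, 214.6]
ee_rot: [0.004, 0.111, 0.994, 0.0]
force: [17.3, -0.2, -6.1]
grip_width: 0.005
grip_force: 8.8
```

Call:
arm_command([
  [[0, -0.3, 0, 0, 0, 0, 0], [0, 0, 0, -0.9, 0, 0, 0], [0, 0, 0, -0.9, 0, 0, 0.9], [0, 0, 0, -0.9, 0, 0, 0.9], [0, 0, 0, 0, 0, 0, 0.9], [0, 0, 0, 0, 0, 0, 0.9], [0, 0, 0, 0, 0, 0, 0.9], [0, 0, 0, 0, 0, 0, 0.9]],
])

```text
time_s: 6.7
eef_pos: [560.3, 195.3, 349.0]
ee_rot: [-0.001, 0.495, 0.869, -0.001]
force: [-0.2, -0.5, 0.5]
grip_width: -0.005
grip_force: 0.0
```

```bash
python3 - <<'E'
from tr import *
s=sense();print(s['eef_pos'],yaw(s),s['time_s'],tool(np.array([490,45,350])-s['eef_pos'],s))
E
```

```text
[560.26760434 195.28216188 349.00298927] 0.5350310162152245 6.7 [-1.86906345 -2.74146722 -0.01620663]
```

Call:
arm_command([
  [[0, -0.9, -0.42, 0, 0, 0, 0], [0, -0.9, -0.42, 0, 0, 0, 0], [0, -0.9, -0.42, 0, 0, 0, 0], [0, -0.9, -0.42, 0, 0, 0, 0], [0, -0.9, -0.42, 0, 0, 0, 0], [0, 0, 0, 0, 0, 0, -0.93], [0, 0, 0, 0, 0, 0, -0.93], [0, 0, 0, 0, 0, 0, -0.93]],
])

```text
time_s: 7.7
eef_pos: [585.9, -51.7, 349.0]
ee_rot: [-0.001, 0.3, 0.954, -0.0]
force: [0.1, 1.0, -0.4]
grip_width: 0.001
grip_force: 0.0
```

Call:
arm_command([
  [[0, 0, 0, 0, 0, 0, -0.93], [0, 0, 0, 0, 0, 0, -0.93], [0, 0, 0, 0.4, 0, 0, -0.93], [0, 0, 0, 0.4, 0, 0, -0.93], [0, 0, 0, 0.4, 0, 0, -0.93], [0, 0, 0, 0, 0, 0, 0], [0, 0, 0, 0, 0, 0, 0]],
])

```text
time_s: 8.57
eef_pos: [586.4, -51.6, 290.2]
ee_rot: [0.0, -0.041, 0.999, -0.0]
force: [0.8, 0.6, -0.2]
grip_width: 0.001
grip_force: 0.0
```

```bash
python3 - <<'E'
from tr import *
s=sense();im=capture("wrist");cv2.imwrite("pics/w2.png",im[:,:,::-1]);np.save("w2.npy",wT(s))
print(s['eef_pos'],yaw(s),s['time_s'],s['joints'].round(2),tool(np.array([585.3,-52.5,212])-s['eef_pos'],s))
E
```

```text
[586.35890997 -51.55295775 290.18736273] 1.6532217145752164 8.575 [-0.29  0.43  1.21 -0.    1.5  -1.94] [ 0.02369395 -0.01657307  1.56373805]
```

View pics/w2.png

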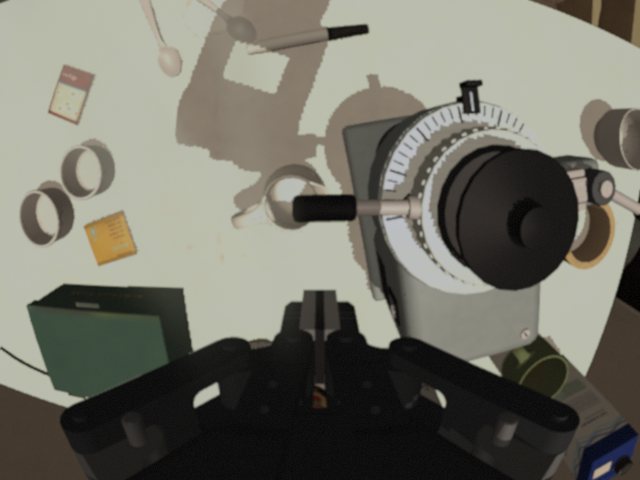

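```bash
python3 - <<'E'
from fit2 import *
T2=np.load("w2.npy");p=np.load("p.npy");m=model(p)
for nm,P in dict(sp84=m['sp'](84),sp120=m['sp'](120),tb79=m['tb'](79),tb58=m['tb'](58),pv=m['pv']+[0,0,221]).items():print(nm,wproj(T2,P)[0].round(1))
def r2(q):
    r=list(res(q));m=model(q)
    for P,u,v in((m['sp'](84),355,207),(m['sp'](120),294,207),(m['tb'](79),470,82),(m['pv']+[0,0,221],601,187)): r.extend(wproj(T2,P)[0]-[u,v])
    return r
s=least_squares(r2,p,loss='soft_l1',f_scale=2);q=s.x;np.save("p2.npy",q)
print(q.round(3),np.array(r2(q)).reshape(-1,2)[-4:].round(1),"turn",q[4]-q[3])
E
```

```text
sp84 [355.5 207.2]
sp120 [292.3 207.1]
tb79 [476.8  81.5]
tb58 [480.1 114.9]
pv [606.8 189.6]
[ 5.45856e+02  4.97280e+01  3.03000e-01  2.23000e-01  1.67600e+00
 -2.30000e-02] [[ 0.6  0.2]
 [-1.7  0. ]
 [ 6.3 -0.4]
 [ 5.7  1.7]] turn 1.453039347718316
```

Call:
arm_command([
  [[0, 0, 0, 0.78, 0, 0, 0], [0, 0, 0, 0.78, 0, 0, 0], [0, 0, 0, 0, 0, 0, 0], [0, 0.1, 0, 0, 0, 0, 0], [0, 0.1, 0, 0, 0, 0, 0], [0, 0, 0, 0, 0, 0, 0]],
])

```text
time_s: 9.38
eef_pos: [576.3, -52.5, 212.5]
ee_rot: [0.001, -0.042, 0.999, -0.0]
force: [0.3, -0.3, -1.0]
grip_width: -0.004
grip_force: 0.0
```

Call:
arm_command([
  [[0, 0.06, 0, 0, 0, 0, 0], [0, 0.158, -0.023, 0, 0, 0, 0.5], [0, 0.158, -0.023, 0, 0, 0, 0.5], [0, 0.158, -0.023, 0, 0, 0, 0.5]],
])

```text
time_s: 9.88
eef_pos: [550.1, -56.7, 211.8]
ee_rot: [0.001, 0.071, 0.997, -0.0]
force: [3.4, -0.9, -0.0]
grip_width: 0.002
grip_force: 1.8
```

```bash
cat > chk.py <<'E'
from tr import *
q=np.load("p2.npy");s=sense();y=yaw(s)+np.pi;d=s['eef_pos'][:2]-q[:2];e=np.array([np.cos(y),np.sin(y)])
print("radial dir",y,"along",d@e,"behind",d@[-e[1],e[0]],"tabdir",(q[2]-np.pi/2-q[4])%6.283,s['force'].round(1),s['eef_pos'].round(1),s['time_s'])
E
python3 chk.py
```

```text
radial dir 4.569994328038916 along 104.70379071495836 behind 19.32126400368588 tabdir 3.3390571636875483 [ 3.4 -0.9 -0. ] [550.1 -56.7 211.8] 9.875
```

Call:
arm_command([
  [[0, 0.158, -0.023, 0, 0, 0, 0.5], [0, 0.158, -0.023, 0, 0, 0, 0.5], [0, 0.158, -0.023, 0, 0, 0, 0.5], [0, 0.158, -0.023, 0, 0, 0, 0.5], [0, 0.158, -0.023, 0, 0, 0, 0.5], [0, 0.158, -0.023, 0, 0, 0, 0.5]],
])

```text
time_s: 10.62
eef_pos: [503.2, -48.5, 211.8]
ee_rot: [0.001, 0.292, 0.956, -0.001]
force: [1.5, -4.0, 1.0]
grip_width: -0.003
grip_force: 1.9
```

Call:
arm_command([
  [[0, 0.158, -0.023, 0, 0, 0, 0.5], [0, 0.158, -0.023, 0, 0, 0, 0.5], [0, 0.158, -0.023, 0, 0, 0, 0.5], [0, 0.158, -0.023, 0, 0, 0, 0.5], [0, 0.158, -0.023, 0, 0, 0, 0.5], [0, 0.158, -0.023, 0, 0, 0, 0.5], [0, 0, 0, 0, 0, 0, 0]],
])

```text
time_s: 11.5
eef_pos: [464.6, -19.5, 211.6]
ee_rot: [0.0, 0.496, 0.868, 0.0]
force: [0.9, -0.2, 0.5]
grip_width: -0.001
grip_force: 0.0
```

```bash
python3 chk.py; python3 - <<'E'
from tr import *
s=sense();im=capture("wrist");np.save("w3.npy",wT(s));cv2.imwrite("pics/w3.png",im[:,:,::-1])
sd=capture("side")[160:260,250:390,::-1]
a=cv2.resize(im[100:400,180:480,::-1],(400,400),interpolation=cv2.INTER_CUBIC);b=cv2.resize(sd,(400,286),interpolation=cv2.INTER_CUBIC)
c=np.zeros((400,800,3),np.uint8);c[:,:400]=a;c[:286,400:]=b;cv2.imwrite("pics/c3.png",c)
E
```

```text
radial dir 3.6733659949941138 along 105.14911274392247 behind 18.472065310509166 tabdir 3.3390571636875483 [ 0.9 -0.2  0.5] [464.6 -19.5 211.6] 11.5
```

View pics/c3.png

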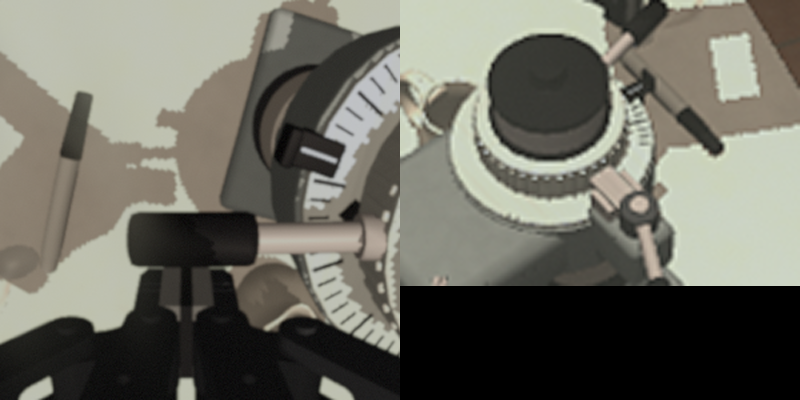

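```bash
cat > ang.py <<'E'
from tr import *
import sys
def delta(Tf,sp,tb):
    T=np.load(Tf);S=[watz(T,180+u*.75,100+v*.75,211)[:2] for u,v in sp];B=[watz(T,180+u*.75,100+v*.75,202)[:2] for u,v in tb]
    q=np.load("p2.npy")
    sa=np.arctan2(*(S[0]-S[1])[::-1]);e=(S[0]-S[1])/np.linalg.norm(S[0]-S[1]);n=np.array([-e[1],e[0]])
    print("spoke dir",sa%6.283,"axis off line",(q[:2]-S[1])@n)
    for b in B+[np.mean(B,0)]:
        d=b-S[1];ax=S[1]+e*((q[:2]-S[1])@e);r=np.linalg.norm(b-ax);print("tab at",b.round(1),"perp",d@n,"r",r,"angle cw",-np.arcsin(d@n/r), "abs",np.arctan2(*(b-q[:2])[::-1])%6.283)
    tl=np.arctan2(*(B[0]-B[1])[::-1]);print("tab line dir",tl%6.283,"cw diff",(sa-tl+np.pi)%6.283-np.pi)
E
python3 - <<'E'
from ang import *
delta("w3.npy",[(262,238),(360,237.5)],[(302,148),(337,158)])
E
```

```text
spoke dir 3.660905625005638 axis off line -0.684114597338997
tab at [471.6  34.4] perp -24.289919085609764 r 76.035206125261 angle cw 0.3251555763999404 abs 3.344300305137054
tab at [482.4  37.5] perp -21.59071444967662 r 64.82268652409074 angle cw 0.3395612522520817 abs 3.3313301697827264
tab at [477.  36.] perp -22.94031676764319 r 70.42713095139561 angle cw 0.33178504674428183 abs 3.3383334953143446
tab line dir 3.418789057342922 cw diff 0.24211656766271616
```

Call:
arm_command([
  [[0, 0.105, -0.016, 0, 0, 0, 0.333], [0, 0.105, -0.016, 0, 0, 0, 0.333], [0, 0.105, -0.016, 0, 0, 0, 0.333], [0, 0.105, -0.016, 0, 0, 0, 0.333], [0, 0.105, -0.016, 0, 0, 0, 0.333], [0, 0, 0, 0, 0, 0, 0], [0, 0, 0, 0, 0, 0, 0]],
])

```text
time_s: 12.48
eef_pos: [450.3, 2.5, 211.2]
ee_rot: [-0.0, 0.6, 0.8, 0.0]
force: [0.4, -0.2, -0.2]
grip_width: 0.003
grip_force: 0.1
```

```bash
python3 chk.py; cat > snap.py <<'E'
from tr import *
import sys
k=sys.argv[1]
s=sense();im=capture("wrist");np.save(f"w{k}.npy",wT(s));cv2.imwrite(f"pics/w{k}.png",im[:,:,::-1])
cv2.imwrite(f"pics/c{k}.png",cv2.resize(im[150:350,280:480,::-1],(600,600),interpolation=cv2.INTER_CUBIC))
E
python3 snap.py 4
```

```text
radial dir 3.4242049422325813 along 104.9759486143633 behind 18.666633039556746 tabdir 3.3390571636875483 [ 0.4 -0.2 -0.2] [450.3   2.5 211.2] 12.475
```

View pics/c4.png

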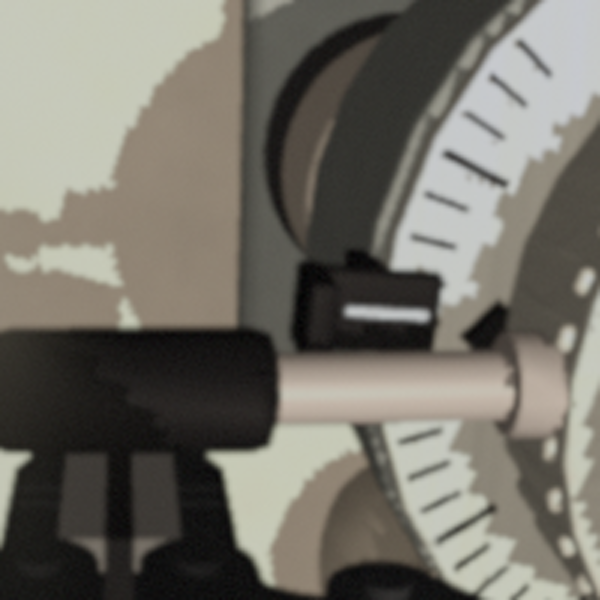

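```bash
sed -i 's/180+u\*.75,100+v\*.75/OX+u*SC,OY+v*SC/g; s/^import sys/import sys\nOX,OY,SC=280,150,1\/3/' ang.py
python3 - <<'E'
from ang import *
delta("w4.npy",[(285,388),(500,386)],[(344,312),(430,315)])
E
```

```text
spoke dir 3.4162603207033295 axis off line -0.7387260932046651
tab at [471.5  35.5] perp -7.19291274660378 r 75.81504189973938 angle cw 0.09501739072219582 abs 3.3309514414982417
tab at [483.   38.3] perp -6.802509047738791 r 63.95212244017189 angle cw 0.10657038680964524 abs 3.321189260205749
tab at [477.2  36.9] perp -6.997710897171289 r 69.88242463739813 angle cw 0.10030359558378749 abs 3.3264853349954926
tab line dir 3.383420244607274 cw diff 0.03284007609605544
```

Call:
arm_command([
  [[0, 0.045, -0.007, 0, 0, 0, 0.142], [0, 0.045, -0.007, 0, 0, 0, 0.142], [0, 0.045, -0.007, 0, 0, 0, 0.142], [0, 0.045, -0.007, 0, 0, 0, 0.142], [0, 0, 0, 0, 0, 0, 0], [0, 0, 0, 0, 0, 0, 0]],
])

```text
time_s: 13.28
eef_pos: [446.4, 11.2, 211.2]
ee_rot: [-0.0, 0.634, 0.773, 0.0]
force: [-0.3, -0.1, 0.4]
grip_width: 0.004
grip_force: 0.2
```

```bash
python3 chk.py; python3 snap.py 5
```

```text
radial dir 3.337903107999723 along 105.05367813701514 behind 18.43020995520103 tabdir 3.3390571636875483 [-0.3 -0.1  0.4] [446.4  11.2 211.2] 13.275
```

View pics/c5.png

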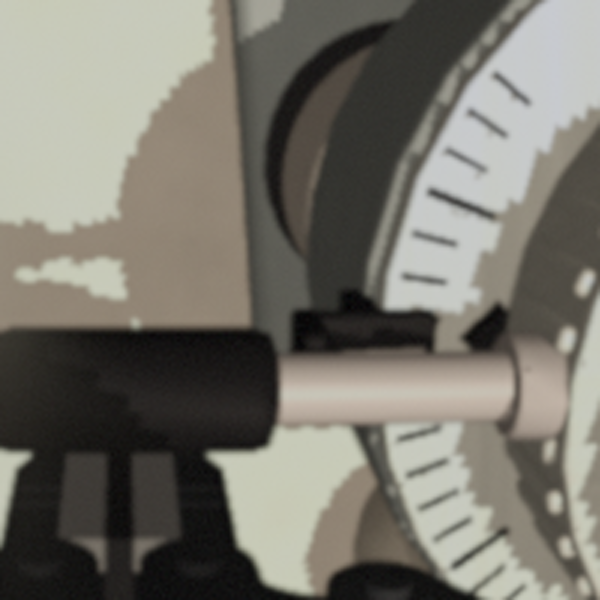

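```bash

python3 - <<'E'
from ang import *
delta("w5.npy",[(285,388),(500,386)],[(344,351),(430,354)])
T=np.load("w5.npy");q=np.load("p2.npy")
# expected image of tab centreline if exactly under spoke
S=[watz(T,280+u/3,150+v/3,211) for u,v in((285,388),(500,386))];e=(S[0]-S[1])/np.linalg.norm(S[0]-S[1])
ax=S[1]+e*((q[:2]-S[1][:2])@e[:2]);n=np.array([-e[1],e[0],0])
for r in(58,74,79):
  for w in (-6,0,6):
    P=ax+e*r+n*w;P[2]=202;print(r,w,((wproj(T,P)[0]-[280,150])*3).round())
for r in(74,):
  P=ax+e*r;print(P)
T4=np.load("w4.npy")
E
```

```text
spoke dir 3.33009124342964 axis off line -0.4964687030733508
tab at [471.8  36.9] perp -1.761839276132862 r 75.18598905291736 angle cw 0.023435224814491683 abs 3.3132583388215204
tab at [483.7  38.7] perp -1.2902485783590225 r 63.154220024829826 angle cw 0.020431545997306986 abs 3.317520369104639
tab at [477.7  37.8] perp -1.5260439272459458 r 69.1700271216176 angle cw 0.0220640039620283 abs 3.3152040177647013
tab line dir 3.2908915452797167 cw diff 0.03919969814992319
58 -6 [469. 321.]
58 0 [465. 363.]
58 6 [460. 404.]
74 -6 [355. 321.]
74 0 [352. 363.]
74 6 [348. 405.]
79 -6 [318. 321.]
79 0 [315. 364.]
79 6 [312. 405.]
[473.2628093   35.36012171 211.        ]
```

Call:
arm_command([
  [[0, 0.019, -0.003, 0, 0, 0, 0.06], [0, 0.019, -0.003, 0, 0, 0, 0.06], [0, 0, 0, 0, 0, 0, 0], [0, -0.25, 0, 0, 0, 0, 0], [0, -0.25, 0, -0.4, 0, 0, 0], [0, 0, 0, -0.9, 0, 0, 0], [0, 0, 0, -0.9, 0, 0, 0]],
])

```text
time_s: 14.2
eef_pos: [450.2, -12.4, 322.6]
ee_rot: [-0.0, 0.642, 0.767, 0.0]
force: [1.3, 0.6, -0.7]
grip_width: -0.001
grip_force: 0.0
```

```bash
python3 - <<'E'
from tr import *
s=sense();print(s['eef_pos'],yaw(s),s['time_s'])
for tgt in([480,-20,345],):print(tool(np.array(tgt)-s['eef_pos'],s))
# preview of where features land for candidate TCP with the present orientation
T=wT(s);q=np.load("p2.npy");from fit import model;m=model(q)
for n,P in dict(tab=m['tb'](68),sp=m['sp'](102)*0+np.r_[q[0]+102*np.cos(3.32),q[1]+102*np.sin(3.32),211],tcp=s['eef_pos']).items():print(n,wproj(T,P)[0].round())
E
```

```text
[450.23876481 -12.40362748 322.59520134] 0.17756887082846506 14.2
[-0.25433517  0.55895715 -0.44838034]
tab [374. 181.]
sp [324. 180.]
tcp [320. 324.]
```

```bash
sed -i 's/im\[150:350,280:480/im[120:220,300:400/' snap.py; python3 snap.py 6
```

```text
(no output)
```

View pics/c6.png

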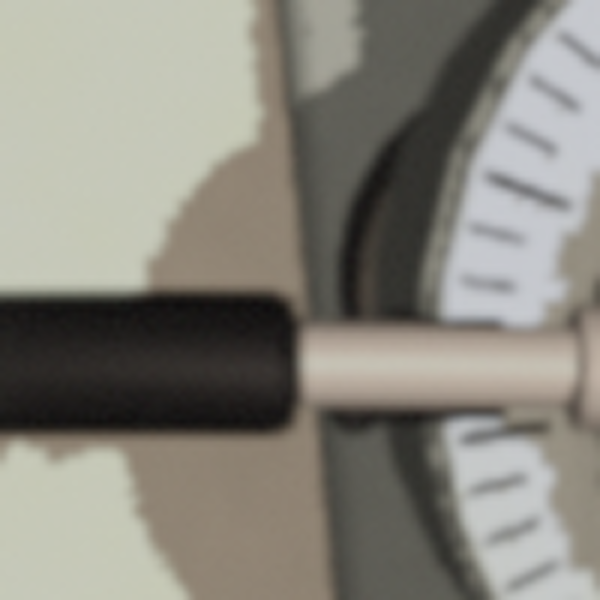

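```bash

python3 - <<'E'
from h import *
T=np.load("w6.npy");q=np.load("p2.npy")
S=[watz(T,300+u/6,120+v/6,211) for u,v in((305,364),(570,366))];e=(S[0]-S[1])/np.linalg.norm(S[0]-S[1])
n=np.array([-e[1],e[0],0]);ax=S[1]+e*((q[:2]-S[1][:2])@e[:2])
print("dir",np.arctan2(e[1],e[0])%6.283,"axoff",(q[:2]-S[1][:2])@n[:2],"off dir from axis",np.arctan2(*(S[0][:2]-q[:2])[::-1])%6.283)
for r in(58,79):
  for w in(-6,0,6):
    P=ax+e*r+n*w;P[2]=202;Q=P.copy();Q[2]=188;print(r,w,((wproj(T,P)[0]-[300,120])*6).round(),((wproj(T,Q)[0]-[300,120])*6).round())
im=cv2.imread("pics/w6.png").astype(float).mean(2)
for c in (355,362,368,374,378,381):print(c,im[164:200,c].round().astype(int))
E
```

```text
dir 3.3269718162421773 axoff 0.19020594658645784 off dir from axis 3.324727399089088
58 -6 [534. 305.] [512. 296.]
58 0 [533. 357.] [512. 345.]
58 6 [532. 410.] [511. 395.]
79 -6 [350. 303.] [337. 294.]
79 0 [349. 356.] [337. 344.]
79 6 [349. 409.] [337. 394.]
355 [ 80  79  80  79  79  80  80  81  80  90 115 139 156 167 176 185 190 187
 181 173 164 153 134 104  65  48  58  68  74  75  76  75  73  75  75  74]
362 [ 60  59  60  60  60  61  60  60  60  78 110 137 155 166 175 185 189 188
 181 174 165 154 136 105  63  39  49  72  85  91  90  91  91  91  91  90]
368 [ 48  50  51  52  50  51  49  44  42  67 106 137 155 167 175 185 190 188
 182 175 166 154 136 106  63  35  36  45  50  51  49  51  50  49  50  53]
374 [165 171 176 179 181 181 182 180 165 128 112 134 154 166 175 183 188 188
 182 175 166 155 138 108  73  83 130 158 163 158 152 146 138 125 114 103]
378 [199 186 166 167 188 199 201 198 180 133 107 132 153 164 174 182 189 188
 183 175 167 155 139 108  77 124 173 171 135 131 171 195 200 200 200 198]
381 [201 195 174 159 177 196 201 200 181 132 104 129 152 165 174 183 188 188
 183 176 167 156 139 109  76 120 162 148 121 148 183 197 200 200 198 184]
```

Call:
arm_command([
  [[0, 0.8, 0.14, 0, 0, 0, 0], [0, 0.8, 0.14, 0, 0, 0, 0], [0, 0.8, 0.14, 0, 0, 0, 0], [0, 0.8, 0.14, 0, 0, 0, 0], [0, 0, 0, 0, 0, 0, 0], [0, 0, 0, 0, 0, 0, 0], [0, 0, 0, 0, 0, 0, 0]],
])

```text
time_s: 15.12
eef_pos: [449.7, 149.6, 321.2]
ee_rot: [-0.0, 0.642, 0.767, -0.0]
force: [0.7, -0.1, 0.1]
grip_width: 0.001
grip_force: 0.0
```

```bash
cat > rect.py <<'E'
from tr import *
import sys
def prof(k,z,rs,offs,th=3.327):
    T=np.load(f"w{k}.npy");im=cv2.imread(f"pics/w{k}.png").astype(np.float32).mean(2);q=np.load("p2.npy")
    e=np.array([np.cos(th),np.sin(th)]);n=np.array([e[1],-e[0]])  # n: clockwise side
    P=np.array([[*(q[:2]+e*r+n*w),z] for r in rs for w in offs])
    uv=wproj(T,P).astype(np.float32).reshape(len(rs),len(offs),2)
    return cv2.remap(im,uv,None,cv2.INTER_LINEAR)
if __name__=="__main__":
    k=sys.argv[1];w=np.arange(-14,15)
    print("cam",np.load(f"w{k}.npy")[:3,3].round());print("off    ",*["%4d"%i for i in w])
    for z,rs in((211,(72,78)),(202,(62,66,70,74,78))):
        for r,row in zip(rs,prof(k,z,rs,w)):print(z,r,"|",*["%4d"%v for v in row])
E
sed -n 4,9p snap.py >/dev/null; python3 snap.py 7; python3 rect.py 7; echo; python3 rect.py 4;
```

```text
cam [438. 217. 450.]
off      -14  -13  -12  -11  -10   -9   -8   -7   -6   -5   -4   -3   -2   -1    0    1    2    3    4    5    6    7    8    9   10   11   12   13   14
211 72 |  102  100  100  101  101  102  101  102   98   87   72   60   48   41   34   28   26   22   19   18   18   18   19   17   18   19   19   18   18
211 78 |  182  182  182  182  182  182  182  181  177  167  165  169  173  171  162  146  122   87   51   31   27   27   29   28   27   28   27   28   27
202 62 |   12   14   14   13   13   15   16   11    9   14   16   14   14   14   13   13   14   15   15   13   13   12   10   12   11   11   11   12   10
202 66 |   17   15   18   19   18   17   16   17   16   17   17   14   14   15   14   13   12   14   13   10   13   13   13   14   14   12   11   10   13
202 70 |   20   21   20   19   16   19   19   18   19   20   20   21   20   19   19   20   19   19   20   20   20   20   19   19   20   20   17   16   16
202 74 |  177  172  162  159  161  159  154  142  125  105   78   50   34   31   31   31   32   32   31   29   27   25   26   23   26   26   25   24   26
20
[... 704 characters left out ...]
 133  131  131  139  155  194  196  192  198  198  198  195  173  195  198  199  197
202 66 |  162  174  182  189  186  172  158  141  113   68   21   17   19   51  175  150   40   38   38   37   53  174  199  199  166  154  198  199  199
202 70 |  168  177  185  190  182  166  151  132   99   44   21   19   25   69  187  124   39   38   39   36  100  186  189  189  188  188  173  149  123
202 74 |  172  181  189  188  176  160  144  120   82   30   18   29   36   87  186  106   36   39   41   36   16   12   36   59   58   60   59   53   50
202 78 |  176  184  191  185  169  155  136  107   57   23   32   33   32   34   34   33   35   29   26   30   32   49   50   49   51   50   50   50   51
```

```bash
for k in 2 3 5 6; do echo; echo $k; python3 rect.py $k; done
```

```text
2
cam [517. -57. 419.]
off      -14  -13  -12  -11  -10   -9   -8   -7   -6   -5   -4   -3   -2   -1    0    1    2    3    4    5    6    7    8    9   10   11   12   13   14
211 72 |   32   34   32   46   80   73   36   27   36  102  168  183  183  183  183  183  183  183  183  183  183  182  183  183  183  183  183  183  182
211 78 |  138  108   73   50   48   49   43   41   42   42   37   36   74  149  180  182  182  182  183  183  183  183  183  183  183  183  183  183  183
202 62 |  142  169  112   39   34   38   37   56  138  159   83   33   32   71  147  179  157  141  176  186  186  184  157  136  172  185  185  182  172
202 66 |   98   93   65   34   35   36   35   76  145  139   69   31   30   65  126  152  156  158  159  161  165  170  176  179  180  182  182  183  183
202 70 |  128  108   55   29   34   34   36   79  143  140   69   29   35   92  158  181  183  183  183  183  183  183  183  183  183  183  183  182  183
202 74 |  182  162   93   36   33   32   31   32   37   35   30   29   38   94  161  183  183  183  183  183  183  183  183  183  183  183  182  184  183

[... 3218 characters left out ...]
 177  187  186  175  161  139  130  176  200  196  164  161  194  201  200  192  161
202 66 |  192  196  198  197  179  145  172  169   96  108  146  166  178  187  187  175  161  138  111  162  198  200  190  170  185  199  201  200  194
202 70 |   55   64   78   92   92   83   79   61   59  110  146  165  178  187  187  176  161  139   98   83   98  102  112  119  122  124  116  110  102
202 74 |   85   78   70   63   58   54   51   37   54  108  145  165  177  187  187  176  162  140   95   48   42   49   50   50   49   49   48   49   49
202 78 |   89   89   89   90   90   83   58   37   56  107  145  165  177  187  187  177  162  141  100   60   52   55   54   54   50   47   46   40   34
```

Call:
arm_command([
  [[0, -0.917, -0.123, 0, 0, 0, 0], [0, -0.917, -0.123, 0, 0, 0, 0], [0, -0.917, -0.123, 0, 0, 0, 0], [0, -0.917, -0.123, 0, 0, 0, 0], [0, -0.917, -0.123, 0, 0, 0, 0], [0, -0.917, -0.123, 0, 0, 0, 0]],
])

```text
time_s: 15.92
eef_pos: [461.6, -128.9, 321.4]
ee_rot: [0.0, 0.642, 0.767, 0.0]
force: [1.2, 0.4, 0.4]
grip_width: 0.0
grip_force: 0.0
```

Call:
arm_command([
  [[0, 0, 0, 0.9, 0, 0, 0], [0, 0, 0, 0.9, 0, 0, 0], [0, 0, 0, 0, 0, 0, 0], [0, 0, 0, 0, 0, 0, 0], [0, 0, 0, 0, 0, 0, 0]],
])

```text
time_s: 16.55
eef_pos: [462.6, -127.1, 233.1]
ee_rot: [0.002, 0.641, 0.767, 0.0]
force: [0.5, -0.2, -0.0]
grip_width: 0.001
grip_force: 0.0
```

```bash
python3 snap.py 8; python3 rect.py 8
```

```text
cam [450. -59. 362.]
off      -14  -13  -12  -11  -10   -9   -8   -7   -6   -5   -4   -3   -2   -1    0    1    2    3    4    5    6    7    8    9   10   11   12   13   14
211 72 |    0    0    0    0    0    0    0    0    0    0    0    0    0    0    0    0    0    0    0    0    0    0    0    0    0    0    0    0    0
211 78 |    0    0    0    0    0    0    0    0    0    0    0    0    0    0    0    0    0    0    0    0    0    0    0    0    0    0    0    0    0
202 62 |    0    0    0    0    0    0    0    0    0    0    0    0    0    0    0    0    0    0    0    0    0    0    0    0    0    0    0    0    0
202 66 |    0    0    0    0    0    0    0    0    0    0    0    0    0    0    0    0    0    0    0    0    0    0    0    0    0    0    0    0    0
202 70 |    0    0    0    0    0    0    0    0    0    0    0    0    0    0    0    0    0    0    0    0    0    0    0    0    0    0    0    0    0
202 74 |    0    0    0    0    0    0    0    0    0    0    0    0    0    0    0    0    0    0    0    0    0    0    0    0    0    0    0    0    0
202 78 |    0    0    0    0    0    0    0    0    0    0    0    0    0    0    0    0    0    0    0    0    0    0    0    0    0    0    0    0    0
```

Call:
arm_command([
  [[0, 0.8, 0, 0, 0, 0, 0], [0, 0.9, 0, 0, 0, 0, 0], [0, 0, 0, 0, 0, 0, 0], [0, 0, 0, 0, 0, 0, 0], [0, 0, 0, 0, 0, 0, 0]],
])

```text
time_s: 17.23
eef_pos: [447.1, -43.9, 231.5]
ee_rot: [0.0, 0.642, 0.767, 0.0]
force: [-0.1, 0.1, -0.2]
grip_width: -0.003
grip_force: 0.0
```

```bash
python3 snap.py 9; sed -i 's/np.arange(-14,15)/np.arange(-9,9.1,.5)/;s/%4d"%i/%4g"%i/' rect.py; python3 rect.py 9
```

```text
cam [435.  24. 360.]
off       -9 -8.5   -8 -7.5   -7 -6.5   -6 -5.5   -5 -4.5   -4 -3.5   -3 -2.5   -2 -1.5   -1 -0.5    0  0.5    1  1.5    2  2.5    3  3.5    4  4.5    5  5.5    6  6.5    7  7.5    8  8.5    9
211 72 |  175  172  146   93   46   35   26   20   21   34   68  104  125  140  150  157  164  170  177  182  182  179  174  168  162  154  144  144  168  189  193  191  190  189  185  177  169
211 78 |   46   44   36   32   30   23   19   19   20   33   67  102  125  139  149  157  164  170  177  182  183  180  174  168  162  155  144  124   89   57   46   45   47   47   46   45   47
202 62 |   57   95  125  131  127  126  126  127  126  119  104  106  122  137  147  155  161  167  173  178  181  181  177  173  166  161  154  143  141  162  178  169  166  185  193  194  194
202 66 |  171  187  167  110   48   20   20   18   19   34   66   99  121  137  147  154  161  168  173  179  183  181  178  173  166  161  154  143  135  158  182  173  139  140  176  192  194
202 70 |  130  121   98   57   37   36   31   22   21   32   62   98  121  136  146  153  161  167  173  178  182  182  178  173  167  161  154  145  140  153  171  179  179  175  168  158  147
202 74 |   47   45   36   25   22   18   19   21   17   29   60   96  120  136  146  154  160  167  173  179  183  183  179  173  167  162  155  145  130  101   68   53   51   51   49   48   48
202 78 |   45   38   32   32   34   36   35   36   34   37   61   95  119  134  145  154  161  167  172  180  183  183  179  174  168  162  155  145  128   98   66   49   46   46   46   46   46
```

Call:
arm_command([
  [[0, -0.8, 0, 0, 0, 0, 0], [0, 0, 0, 0, 0, 0, 0], [0, 0, 0, 0, 0, 0, 0], [0, 0, 0, 0, 0, 0, 0]],
])

```text
time_s: 17.77
eef_pos: [453.9, -81.9, 231.3]
ee_rot: [-0.0, 0.641, 0.767, 0.0]
force: [-0.3, -0.1, 0.3]
grip_width: -0.001
grip_force: 0.0
```

```bash
python3 snap.py 10;  python3 rect.py 10
```

```text
cam [442. -14. 360.]
off       -9 -8.5   -8 -7.5   -7 -6.5   -6 -5.5   -5 -4.5   -4 -3.5   -3 -2.5   -2 -1.5   -1 -0.5    0  0.5    1  1.5    2  2.5    3  3.5    4  4.5    5  5.5    6  6.5    7  7.5    8  8.5    9
211 72 |   14   16   17   38   79  108  105   65   30   28   49   73   91  107  120  130  138  145  153  160  166  170  170  166  161  156  150  143  136  130  121  110   99   93   87   84   84
211 78 |   17   15   18   35   59   71   59   34   19   26   47   70   91  107  119  129  137  145  152  160  167  170  170  167  161  156  152  143  124   81   46   41   49   64   88  119  142
202 62 |  113  111  112  112  110  108  110  114  116  116  117  118  119  119  107   84   79   94  108  120  129  138  144  151  158  163  168  170  168  163  159  154  149  144  148  154  136
202 66 |   24   16   15   17   17   16   15   20   53   98  118  105   67   27   32   54   75   94  108  120  129  137  144  151  158  164  168  170  168  163  159  154  149  143  150  169  178
202 70 |   36   39   31   20   16   16   19   26   61  101  111   89   49   24   32   55   74   93  108  120  128  137  144  150  157  164  169  170  168  164  159  155  150  141  124  100   84
202 74 |   18   19   16   17   14   14   14   31   78  114  115   84   42   21   31   53   74   92  107  118  129  137  144  150  158  165  169  171  169  164  160  155  150  140  120   81   50
202 78 |   18   13   23   29   35   34   34   35   34   26   20   13   15   16   28   51   73   91  106  118  128  136  143  150  158  164  169  171  169  164  159  155  150  141  126  114  110
```

Call:
arm_command([
  [[0, 0, 0, -0.9, 0, 0, 0], [0, 0.2, 0, -0.3, 0, 0, 0], [0, 0.9, 0.053, 0, 0, 0, 0], [0, 0.9, 0.053, 0, 0, 0, 0], [0, 0.84, 0.053, 0, 0, 0, -0.21], [0, 0, 0, 0, 0, 0, 0], [0, 0, 0, 0, 0, 0, 0]],
])

```text
time_s: 18.7
eef_pos: [436.5, 58.7, 291.0]
ee_rot: [-0.0, 0.629, 0.777, -0.0]
force: [1.4, -1.0, 0.2]
grip_width: -0.005
grip_force: 0.0
```

```bash
python3 - <<'E'
from tr import *
s=sense();print(s['eef_pos'],yaw(s),tool(np.array([436.5,59.2,212])-s['eef_pos'],s))
E
```

```text
[436.48407095  58.65754831 291.04080258] 0.20980925784535462 [0.01067262 0.00333141 1.58081377]
```

Call:
arm_command([
  [[0, 0, 0, 0.79, 0, 0, 0], [0, 0, 0, 0.79, 0, 0, 0], [0, 0, 0, 0, 0, 0, 0], [0, -0.08, 0, 0, 0, 0, 0], [0, -0.08, 0, 0, 0, 0, 0], [0, 0, 0, 0, 0, 0, 0]],
])

```text
time_s: 19.45
eef_pos: [438.7, 50.5, 213.1]
ee_rot: [0.001, 0.629, 0.777, 0.0]
force: [0.6, -0.9, 0.8]
grip_width: 0.002
grip_force: 0.0
```

Call:
arm_command([
  [[0, -0.03, 0, 0, 0, 0, 0], [0, -0.02, 0, 0, 0, 0, 0]],
])

```text
time_s: 19.7
eef_pos: [438.8, 48.7, 212.6]
ee_rot: [-0.0, 0.629, 0.777, 0.0]
force: [-1.2, 3.7, 1.5]
grip_width: 0.004
grip_force: 1.5
```

Call:
arm_command([
  [[0, -0.02, 0, 0, 0, 0, 0], [0, -0.02, 0, 0, 0, 0, 0]],
])

```text
time_s: 19.95
eef_pos: [439.2, 46.5, 212.3]
ee_rot: [-0.0, 0.629, 0.777, 0.0]
force: [-0.5, 2.5, 2.2]
grip_width: 0.001
grip_force: 1.6
```

```bash
python3 chk.py
```

```text
radial dir 3.3512340737448008 along 105.00424518987668 behind -19.08886040543569 tabdir 3.3390571636875483 [-0.5  2.5  2.2] [439.2  46.5 212.3] 19.95
```

Call:
arm_command([
  [[0, -0.012, 0, 0, 0, 0, 0], [0, 0, 0, 0, 0, 0, 0], [0, 0.3, 0, 0, 0, 0, 0], [0, 0, 0, -0.8, 0, 0, 0], [0, 0, 0, -0.8, 0, 0, 0], [0, -0.8, -0.07, 0, 0, 0, 0], [0, -0.8, -0.07, 0, 0, 0, 0], [0, -0.5, -0.07, 0, 0, 0, 0]],
])

```text
time_s: 20.95
eef_pos: [447.9, -45.2, 292.2]
ee_rot: [0.0, 0.63, 0.777, -0.0]
force: [0.4, -0.0, -0.1]
grip_width: 0.001
grip_force: 0.0
```

Call:
arm_command([
  [[0, 0, 0, 0.6, 0, 0, 0], [0, 0, 0, 0.6, 0, 0, 0], [0, 0, 0, 0, 0, 0, 0], [0, 0, 0, 0, 0, 0, 0], [0, 0, 0, 0, 0, 0, 0]],
])

```text
time_s: 21.58
eef_pos: [448.3, -44.3, 233.4]
ee_rot: [0.001, 0.629, 0.777, 0.0]
force: [-0.2, 0.2, -0.3]
grip_width: -0.001
grip_force: 0.0
```

```bash
python3 snap.py 11; sed -i 's/th=3.327/th=3.351/' rect.py; python3 rect.py 11
```

```text
cam [434.  23. 362.]
off       -9 -8.5   -8 -7.5   -7 -6.5   -6 -5.5   -5 -4.5   -4 -3.5   -3 -2.5   -2 -1.5   -1 -0.5    0  0.5    1  1.5    2  2.5    3  3.5    4  4.5    5  5.5    6  6.5    7  7.5    8  8.5    9
211 72 |  174  177  178  170  149  128   94   56   67  104  127  139  150  157  164  170  176  181  181  178  173  166  160  152  141  120   98  126  171  189  191  190  190  190  190  189  186
211 78 |   47   46   46   46   46   40   28   32   70  106  128  141  151  158  165  171  178  182  181  178  171  165  159  151  139  121   88   49   42   45   46   46   47   46   45   46   45
202 62 |  126  101   65   61   97  122  128  122  111  113  127  139  149  157  162  168  174  178  180  179  175  170  164  157  151  140  141  163  184  192  193  193  191  180  159  160  182
202 66 |  151   89   71  106  125  113   74   50   75  107  128  140  149  157  163  168  175  179  181  179  175  169  163  157  149  138  115   87  128  180  193  194  193  192  177  137  128
202 70 |  142  148  152  147  133  111   72   48   78  109  128  141  150  157  163  169  176  180  181  179  175  169  163  157  149  136  114   99  121  157  172  172  169  169  170  171  167
202 74 |   47   49   49   48   48   41   26   37   76  111  130  142  151  158  164  170  176  181  182  179  175  168  162  156  148  135  114   72   44   49   53   54   52   52   51   50   49
202 78 |   47   47   47   47   41   29   26   47   82  113  131  142  151  158  164  171  177  182  182  180  174  168  162  155  147  135  114   82   49   39   44   48   44   45   47   46   46
```

Call:
arm_command([
  [[0, -0.8, 0, 0, 0, 0, 0], [0, 0, 0, 0, 0, 0, 0], [0, 0, 0, 0, 0, 0, 0], [0, 0, 0, 0, 0, 0, 0]],
])

```text
time_s: 22.12
eef_pos: [456.1, -82.8, 232.5]
ee_rot: [0.0, 0.629, 0.777, 0.0]
force: [-0.4, 0.5, 0.5]
grip_width: -0.002
grip_force: 0.0
```

```bash
python3 snap.py 12;  python3 rect.py 12
```

```text
cam [442. -16. 361.]
off       -9 -8.5   -8 -7.5   -7 -6.5   -6 -5.5   -5 -4.5   -4 -3.5   -3 -2.5   -2 -1.5   -1 -0.5    0  0.5    1  1.5    2  2.5    3  3.5    4  4.5    5  5.5    6  6.5    7  7.5    8  8.5    9
211 72 |   15   17   17   17   16   16   21   51   74   80   92  108  120  130  139  146  153  160  166  169  168  164  159  155  149  143  146  158  163  156  145  133  118  104   94   89   83
211 78 |   13   15   16   18   17   15   21   43   63   77   94  110  122  132  139  146  154  162  168  171  169  164  159  154  148  137  111   71   45   41   41   39   39   40   43   53   77
202 62 |  119  121  120  119  117  117  115  112  111  113  117  115  100   80   81   97  111  122  131  139  145  152  159  164  168  169  166  161  157  152  146  140  151  171  180  181  181
202 66 |  106   75   38   14   13   14   15   14   14   14   19   43   68   73   81   98  112  123  132  139  147  153  159  165  168  169  166  161  157  152  145  141  154  174  181  182  181
202 70 |   99   69   31   14   15   16   15   17   15   14   19   41   69   76   83   99  113  123  133  140  147  154  160  166  169  169  166  161  157  152  144  137  127  122  112  102   94
202 74 |    5    7   12   14   14   16   16   18   17   15   20   37   62   76   86  101  114  125  134  140  147  154  161  167  170  169  165  161  156  151  144  128   98   62   43   38   39
202 78 |   36   24   12    9    7    9   11   13   16   16   15   21   39   64   85  101  115  125  134  141  148  156  162  168  170  169  165  160  156  151  143  126   94   60   49   62   85
```

Call:
arm_command([
  [[0, 0, 0, -0.9, 0, 0, 0], [0, 0, 0, -0.9, 0, 0, 0], [0, 0.915, 0.35, 0, 0, 0, 0], [0, 0.915, 0.35, 0, 0, 0, 0], [0, 0.915, 0.35, 0, 0, 0, 0], [0, 0.915, 0.35, 0, 0, 0, 0], [0, 0.915, 0.35, 0, 0, 0, 0], [0, 0.915, 0.35, 0, 0, 0, 0]],
])

```text
time_s: 23.18
eef_pos: [501.4, 209.0, 322.5]
ee_rot: [0.0, 0.629, 0.777, 0.0]
force: [0.5, -0.6, -0.8]
grip_width: 0.001
grip_force: 0.0
```

Call:
arm_command([
  [[0, 0, 0, 0, 0, 0, -0.98], [0, 0, 0, 0, 0, 0, -0.98], [0, 0, 0, 0, 0, 0, -0.98], [0, 0, 0, 0, 0, 0, -0.98], [0, 0, 0, 0, 0, 0, -0.98], [0, 0, 0, 0, 0, 0, -0.98], [0, 0, 0, 0, 0, 0, -0.98], [0, 0, 0, 0, 0, 0, -0.98]],
])

```text
time_s: 24.18
eef_pos: [501.4, 207.3, 322.3]
ee_rot: [-0.0, 0.09, 0.996, 0.0]
force: [-0.7, -0.2, 0.6]
grip_width: -0.002
grip_force: 0.0
```

```bash
cat > lev.py <<'E'
from tr import *
s=sense();y=yaw(s);d=s['eef_pos'][:2]-[519.3,136];e=np.array([np.cos(y),np.sin(y)])
print(y,"along",d@e,"normal",d@[-e[1],e[0]],s['eef_pos'].round(1),s['force'].round(1),s['joints'].round(2),tool(np.array([501.4,207.6,215])-s['eef_pos'],s))
E
python3 lev.py; python3 snap.py 13; python3 - <<'E'
from fit import *
q=np.load("p2.npy");q[5]=1.1;m=model(q);print(wproj(np.load("w13.npy"),[m['lv'](50),m['lv'](84)]),m['lv'](67))
E
```

```text
1.3910031815781265 along 66.9800257745423 normal 30.38016387764534 [501.4 207.3 322.3] [-0.7 -0.2  0.6] [ 0.18  0.31  1.3   0.    1.53 -1.21] [4.52413633e-04 5.18894973e-03 2.14665229e+00]
[[294.97435431 286.77763915]
 [343.68424263 286.21425274]] [530.25828213 201.69367451 211.        ]
```

Call:
arm_command([
  [[0, 0, 0, 0.7, 0, 0, 0], [0, 0, 0, 0.7, 0, 0, 0], [0, 0, 0, 0.74, 0, 0, 0], [0, 0, 0, 0, 0, 0, 0], [0, -0.1, 0, 0, 0, 0, 0], [0, -0.1, 0, 0, 0, 0, 0]],
])

```text
time_s: 24.98
eef_pos: [512.5, 205.2, 217.0]
ee_rot: [0.001, 0.093, 0.996, 0.0]
force: [-0.0, 1.4, 0.4]
grip_width: -0.003
grip_force: 0.0
```

Call:
arm_command([
  [[0, -0.05, 0, 0, 0, 0, 0], [0, -0.1, 0.024, 0, 0, 0, 0.5], [0, -0.1, 0.024, 0, 0, 0, 0.5], [0, -0.1, 0.024, 0, 0, 0, 0.5]],
])

```text
time_s: 25.48
eef_pos: [529.5, 204.2, 215.8]
ee_rot: [-0.0, 0.205, 0.979, -0.0]
force: [-2.8, 0.5, 0.4]
grip_width: -0.004
grip_force: 1.2
```

Call:
arm_command([
  [[0, -0.1, 0.024, 0, 0, 0, 0.5], [0, -0.1, 0.024, 0, 0, 0, 0.5], [0, -0.1, 0.024, 0, 0, 0, 0.5], [0, -0.1, 0.024, 0, 0, 0, 0.5], [0, -0.1, 0.024, 0, 0, 0, 0.5]],
])

```text
time_s: 26.1
eef_pos: [553.5, 196.2, 215.6]
ee_rot: [-0.001, 0.384, 0.923, -0.0]
force: [-2.8, 0.4, 1.7]
grip_width: -0.001
grip_force: 1.7
```

```bash
python3 lev.py
```

```text
0.782996666941888 along 66.67157254804061 normal 18.5526784506187 [553.5 196.2 215.6] [-2.8  0.4  1.7] [ 0.14  0.47  1.35  0.    1.32 -0.64] [ 0.89647497 -0.57703431  0.01398626]
```

Lever at about 0.78 world, home about 0.28: 0.5 to go.

Call:
arm_command([
  [[0, -0.1, 0.024, 0, 0, 0, 0.5], [0, -0.1, 0.024, 0, 0, 0, 0.5], [0, -0.1, 0.024, 0, 0, 0, 0.5], [0, -0.1, 0.024, 0, 0, 0, 0.5]],
])

```text
time_s: 26.6
eef_pos: [569.6, 183.8, 215.6]
ee_rot: [-0.001, 0.517, 0.856, 0.0]
force: [-4.0, 2.1, 1.3]
grip_width: -0.002
grip_force: 1.8
```

Call:
arm_command([
  [[0, -0.1, 0.024, 0, 0, 0, 0.5], [0, -0.1, 0.024, 0, 0, 0, 0.5], [0, 0, 0, 0, 0, 0, 0]],
])

```text
time_s: 26.98
eef_pos: [576.5, 175.4, 215.5]
ee_rot: [0.0, 0.579, 0.815, 0.0]
force: [0.7, -0.2, 0.2]
grip_width: 0.0
grip_force: 0.1
```

Call:
arm_command([
  [[0, -0.05, 0.012, 0, 0, 0, 0.25], [0, 0, 0, 0, 0, 0, 0]],
])

```text
time_s: 27.22
eef_pos: [577.8, 173.3, 215.5]
ee_rot: [0.0, 0.594, 0.804, 0.0]
force: [-0.4, 1.4, 0.5]
grip_width: -0.001
grip_force: 0.8
```

```bash
python3 lev.py
```

```text
0.29798151939864953 along 66.91501199218051 normal 18.51509609566922 [577.8 173.3 215.5] [-0.4  1.4  0.5] [ 0.1   0.51  1.29  0.    1.34 -0.2 ] [ 1.10369708 -1.2601055   0.00906227]
```

Call:
arm_command([
  [[0, -0.03, 0, 0, 0, 0, 0.05], [0, 0, 0, 0, 0, 0, 0]],
])

```text
time_s: 27.48
eef_pos: [578.0, 172.9, 215.5]
ee_rot: [-0.001, 0.597, 0.802, 0.001]
force: [-0.6, 7.3, 1.7]
grip_width: 0.0
grip_force: 3.6
```

Call:
arm_command([
  [[0, -0.03, 0, 0, 0, 0, 0.05], [0, 0, 0, 0, 0, 0, 0]],
])

```text
time_s: 27.72
eef_pos: [578.1, 172.8, 215.6]
ee_rot: [-0.001, 0.6, 0.8, 0.002]
force: [-2.4, 12.4, 2.3]
grip_width: 0.0
grip_force: 6.6
```

Call:
arm_command([
  [[0, 0.5, 0, 0, 0, 0, 0], [0, 0, 0, -0.9, 0, 0, 0], [0, 0, 0, -0.9, 0, 0, 0], [0, 0, 0, -0.3, 0, 0, 0], [0, -0.66, -0.62, 0, 0, 0, 0], [0, -0.66, -0.62, 0, 0, 0, 0], [0, -0.66, -0.62, 0, 0, 0, 0], [0, -0.66, -0.62, 0, 0, 0, 0]],
])

```text
time_s: 28.72
eef_pos: [488.4, 31.7, 319.5]
ee_rot: [-0.0, 0.6, 0.8, -0.001]
force: [0.4, -1.0, 0.4]
grip_width: -0.003
grip_force: 0.0
```

Call:
arm_command([
  [[0, -0.66, -0.62, 0, 0, 0, 0], [0, -0.66, -0.62, 0, 0, 0, 0.46], [0, 0, 0, 0.8, 0, 0, 0], [0, 0, 0, 0.8, 0, 0, 0], [0, 0, 0, 0, 0, 0, 0], [0, 0, 0, 0, 0, 0, 0], [0, 0, 0, 0, 0, 0, 0]],
])

```text
time_s: 29.6
eef_pos: [448.9, -47.8, 241.7]
ee_rot: [0.001, 0.627, 0.779, 0.0]
force: [-0.7, -0.2, -1.0]
grip_width: -0.001
grip_force: 0.0
```

```bash
python3 snap.py 14; python3 rect.py 14; python3 - <<'E'
from h import *
# grinder shift check: compare side pictures before/after round the grinder's body and tab region
a=cv2.imread("pics/side0.png");b=capture("side")[:,:,::-1].copy();cv2.imwrite("pics/side_end.png",b)
ga,gb=[cv2.cvtColor(x,cv2.COLOR_BGR2GRAY) for x in(a,b)]
for n,(x0,x1,y0,y1) in dict(body=(232,280,215,310),lever=(295,335,235,262),pivot=(320,350,220,250),mug=(205,255,330,400),cup3=(385,435,330,382)).items():
    t=ga[y0:y1,x0:x1];w=gb[y0-8:y1+8,x0-8:x1+8];r=cv2.matchTemplate(w,t,cv2.TM_CCOEFF_NORMED);_,v,_,l=cv2.minMaxLoc(r);print(n,round(v,3),l[0]-8,l[1]-8)
print(sense()['eef_pos'],sense()['time_s'])
E
```

```text
cam [434.  19. 370.]
off       -9 -8.5   -8 -7.5   -7 -6.5   -6 -5.5   -5 -4.5   -4 -3.5   -3 -2.5   -2 -1.5   -1 -0.5    0  0.5    1  1.5    2  2.5    3  3.5    4  4.5    5  5.5    6  6.5    7  7.5    8  8.5    9
211 72 |  165  169  166  150  130  101   56   36   65  100  124  138  148  155  162  169  175  180  181  178  173  167  160  152  142  124  125  160  182  186  185  185  184  184  182  176  168
211 78 |   47   46   46   47   43   34   22   37   71  102  125  139  149  157  163  170  177  181  181  178  172  166  159  152  141  124   94   59   44   45   45   46   46   46   46   46   46
202 62 |  117   78   51   82  117  129  128  121  108  105  118  133  143  152  159  164  170  176  179  180  177  172  166  161  153  144  141  160  183  192  193  192  187  169  152  162  184
202 66 |  123   81   90  117  122  100   58   31   60   93  117  133  144  153  159  165  172  177  180  179  177  172  165  160  153  143  127  123  153  184  193  193  193  189  170  133  145
202 70 |  128  136  139  131  117   91   51   34   60   94  119  135  145  153  160  165  172  177  181  180  177  172  166  159  152  142  126  114  135  159  164  162  158  156  154  153  149
202 74 |   47   47   48   49   45   35   22   31   64   97  120  136  146  153  160  166  173  179  181  180  176  171  165  159  152  142  127  101   66   51   48   47   48   47   48   47   46
202 78 |   47   47   45   46   42   30   21   34   65   97  122  137  147  154  161  168  174  179  182  180  176  171  164  158  151  141  126  100   62   42   44   46   45   45   46   46   46
body 1.0 0 0
lever 1.0 0 0
pivot 0.96 0 0
mug 1.0 0 0
cup3 1.0 0 0
[448.64086451 -47.69187548 241.23839172] 29.7
```

```bash
python3 -c "
from rig import *
print(finish_job())"
```

```text
the job is handed in; nothing more can be done
None
```

I freed the clamp lever, set the collar's spoke over the set tab and pushed the lever back home. On the way the spoke went about 2 mm past the tab (roughly 0.03 rad), so I nudged it back before clamping. In the final camera checks the spoke is centred over the tab within about 0.5 mm, and the lever is home. The grinder, cup_03 and the mug look unmoved; I did not check the cup under the chute or the jug. The job was handed in at 29.7 s and no verdict was shown.

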